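Unseal the dry case in the carton and hold its lid just open

TASK

Swing both flaps of the open carton outward until they stand well past upright, so that the dry case packed inside is exposed. Then take the upright grip plate on the case's lid, pull the lid straight up until its tight seal lets go, without flinging it off, and hold it level over the case, raised about 2 cm from its seat and clear of the seal, so the case can breathe. The program finishes while still holding the lid like that; leave the things beside the carton where they are.

Things in the scene. Friction and masses are not known exactly. Their poses are not given: they have to be found in the camera images.
- carton: brown cardboard carton, 136 (x) by 150 (y) by 115 mm high, walls 4 mm, fixed on a plywood riser (top 130 mm above the table). Origin: centre of its underside; x points away from the robot (yaw within 0.12 rad), y left, z up. In its middle, fixed, is an aluminium dry case; its rim, the lid's seat, is 61 mm above the carton's underside, and nothing inside stands above 109 mm while the lid is seated
- flap_left (a joint): angle (rad) of the carton's left (+y) flap, hinged on top of the left wall: 0 flat over the opening, 1.57 upright, stop at 2.7 (folded outward). 55 mm from hinge to free edge, 132 mm wide (along x), 4 mm thick; starts half open (0.8 to 1.2). Can be pushed outward from inside with a newton or two; it stays where it is left
- flap_right (a joint): the same for the right (-y) flap; it too grows as the flap swings up and outward
- flap_left_hinge (a point): middle of the left flap's hinge line, on the carton's left wall, 73 mm from the carton's middle and 115 mm above its underside
- flap_right_hinge (a point): the same for the right flap, on the right wall
- glue_bottle_center (a point): brown glue bottle with a black dropper top, 33 mm wide, 102 mm high, standing loose on the riser to the right of the carton; leave it. Point 50 mm above its underside
- lid_grip (a point): centre of the upright grip plate on the dry case's lid: dark steel, 12 mm thick (along x), 50 mm wide (along y), 36 mm high, over the lid's middle. Lid seated: this point is in the carton's middle, 91 mm above its underside (24 mm below its top edge), 18 mm above the lid's flat top, axes along the carton's. Pinch it from above, fingers closing along x (58 mm free to the carton's walls)
- lid: the dry case's loose aluminium lid, 108 (x) by 92 (y) by 12 mm, about 0.3 kg, a 5 mm deep plug below; origin at the centre of the plate's underside. Sprung rubber lips along its left and right edges hold it down: it hardly moves until pulled up with about 15 to 20 N, lets go within 6 mm of lift, and is clear of the lips above 13 mm, leaving only its weight
- big_bolt_center (a point): rusty bolt with a nut, 27 by 97 by 24 mm, lying loose on the riser to the left of the carton; leave it. Point half-way up

How it is judged:
By the outcome, as a careful person would: the job done as asked, in the order asked, and still so for the second after the job is handed in, while the arm keeps its last pose, push and grip.
It also fails if it takes over 40 s, if anything falls off the work surface, if the arm or the gripper's body presses on something with over 40 N, if the wrist force passes 120 N, or if a joint passes its speed limit or range.

ROBOT

A 6-joint arm with a two-finger parallel gripper is mounted at the origin on a cart in front of the work surface, level with it; the furniture and walls round the work are solid. World frame = base frame: x ahead of the robot, y to its left, z up, the work surface at z = 0. Lengths are in mm, angles in rad, forces in N, time in s.
With the tool pointing down it reaches from about 350 to 875 mm from the base axis. Payload 4.2 kg.
Tool frame: the origin (TCP) lies midway between the tips of the shut fingers; the grasp point (between the pads) lies hold_point_z behind it (hold_point_z is the distance from the TCP to the grasp point, in mm); z points along the fingers, y is the line along which they close (so a half turn about z gives the same grasp; the last joint's range is limited). The gripper opens to 85 mm and grips with 20 to 120 N. Pads are 22 mm wide; open, the fingers measure 114 mm over their backs; the gripper's body (76 mm by 85 mm) begins 54 mm behind the grasp point. The pads swing forward as they close: fully open they stand 13 mm farther back than shut.
Start: joints at [-1.019, 0.385, 0.008, 0, -1.194, -0.259], TCP at [180.412, -598.373, 205.412] pointing down, gripper open.
Joint ranges: [-3.14, 3.14], [-1.21, 2.06], [-1.07, 1.41], [-3.16, 2.05], [-2.99, -0.16], [-3.1, 3.1]. Speed limits (rad/s): [2.79, 2.79, 3.14, 3.14, 3.14, 3.14].

INTERFACE

Orientations are given as a 3x3 rotation matrix whose columns are the frame's x, y, z axes.
In Python, from bench import get_obs, grab_frame, camera_params, job_done, hold_point_z gives the robot as it stands.
- The arm moves only by the tool step_arm, never from a script. Its argument "rows" is a list of rows, each a list of 7 numbers: the turn, a rotation vector about the tool's x, y, z in rad, then the shift along the tool's x, y, z in m, then the opening in per cent of the stroke, from 0 (shut) to 100 (fully open). In form: [[ax, ay, az, tx, ty, tz, hand], ...]. A call has 1 to 20 rows; each row is the pose to reach, as a shift and turn from the pose commanded when the call began, along the tool's axes at that moment; what a row does not reach only later rows make up. A row lasts 1/12 s, in which the tool goes at most 41.7 mm and 7.16 degrees, less where a joint would pass 70% of its speed; a pose out of reach is approached as far as the arm can. A call with a gripper value outside its range is refused whole. The fingers move at their own pace and stop on an object; "force" is the grip in N (left out, the last holds). Time passes only in rows, so rows that repeat a pose let the fingers close. It gives the time, the measured TCP pose, the force, the opening and the grip force at its end, in the units of the state.
- get_obs(): the state, without advancing time (a new reading comes with each control period).
- grab_frame(name): name is "scene" or "top" or "wrist"; returns (picture, depth): 384x512x3 uint8, blue, green, red; 384x512 float32, mm along the optical axis (not along the pixel's ray), 0 where there is no reading.
- camera_params(name): a dict with "fx", "fy", "cx", "cy" (pixels), "dist" ([k1, k2, p1, p2, k3] as OpenCV has them; the pictures are not rectified), "rvec" (rotation vector, rad) and "tvec" (3), from world to camera coordinates, as OpenCV has them. Camera axes: x right, y down, z forward; pixel columns grow to the right and rows downward; lengths in mm; the calibration is good to about 2 mm. A picture is of the moment at which its call begins: read the wrist's pose just before it. camera_params takes no time and is no camera call; for the wrist camera it gives the pose at the moment of the call.
- job_done(): hands the job in; it is judged then, once.
The state is a dict: "time": time; "qpos": joint angles; "qvel": joint speeds; "effort": joint torques, N m; "eef_pos": TCP position; "tool_rot": TCP orientation; "contact_force": force on the tool from outside, world axes, zero at the start; "wrist_torque": the same for the moment, N m; "opening": finger opening in mm; "grip_force": force on a finger pad.
Only numpy, scipy, OpenCV 4.12 (cv2) and the standard library are available. Lean on these libraries where they do the work, as an engineer would, in place of code of your own. Each camera call takes 0.05 s, during which the arm holds its last target. There are 200 camera calls.

## Working session

There is one attempt and no reset: what is moved stays moved. The work goes in short steps, Python scripts to look and compute and a tool call to move; the robot and the scene stay as the last step left them, time stands still between calls to the robot, and variables do not carry over. Pictures are saved under pics/ and viewed, at most 10 in all, crops included, and the job is handed in when it is done.

Besides the shell and the picture viewer there is one more tool, called after "Call:" by a JSON object that holds its "method" and its "body", one argument or row to a line. step_arm: Moves the arm, as the interface text tells. Its arguments: {"type":"object","properties":{"rows":{"type":"array"},"force":{"type":"number"}},"required":["rows"]}

```bash
mkdir -p pics; ls
cat > h.py <<'E'
import numpy as np, cv2
from bench import *
def cam(n):
    p=camera_params(n); K=np.array([[p['fx'],0,p['cx']],[0,p['fy'],p['cy']],[0,0,1.]])
    R=cv2.Rodrigues(np.array(p['rvec'],float))[0]; return K,np.array(p['dist'],float),R,np.array(p['tvec'],float).ravel()
def cloud(n,depth):
    K,d,R,t=cam(n); h,w=depth.shape
    u,v=np.meshgrid(np.arange(w),np.arange(h))
    q=cv2.undistortPoints(np.stack([u,v],-1).reshape(-1,1,2).astype(float),K,d).reshape(h,w,2)
    P=np.concatenate([q*depth[...,None],depth[...,None]],-1)
    P=(P-t)@R; P[depth==0]=np.nan; return P
E
python3 - <<'E'
from h import *
for n in ("top","scene"):
    K,d,R,t=cam(n); im,dp=grab_frame(n); cv2.imwrite(f'pics/{n}0.png',im)
    np.savez(f'{n}0.npz',im=im,P=cloud(n,dp)); print(n,-R.T@t,R[2])
o=get_obs();print(o['time'],hold_point_z() if callable(hold_point_z) else hold_point_z,o['eef_pos'],np.round(o['tool_rot'],3),o['contact_force'],o['opening'])
E
```

```text
pics
top [ 396.21561162 -124.408872   1075.63995055] [ 0.03273151 -0.00590096 -0.99944676]
scene [ 99.58682876 298.41003049 893.59584157] [ 0.39439293 -0.47299337 -0.78786515]
0.1 18.700000000000003 [ 180.23293747 -597.85202906  204.44563893] [[-0.957 -0.288 -0.001]
 [-0.288  0.957  0.002]
 [ 0.     0.002 -1.   ]] [ 1.25587634 -0.25067473 -0.08119961] 85.47887178274915
```

View pics/top0.png

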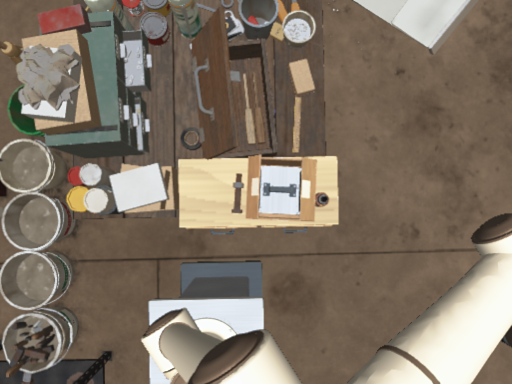

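View pics/scene0.png

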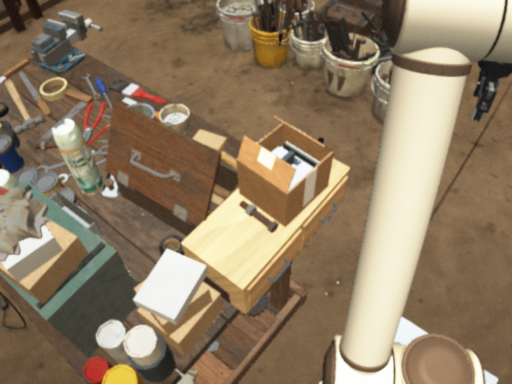

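The top view shows the carton around (280,190), the bolt at (238,193), the glue bottle at (322,199), and a hinged wooden box behind at (215,85). The scene view shows both flaps half open. Next I'll measure from the depth.

Run:
```python
from h import *
z=np.load('top0.npz'); im,P=z['im'],z['P']
c=im[145:235,225:345]; cv2.imwrite('pics/topc.png',cv2.resize(c,None,fx=6.5,fy=6.5,interpolation=cv2.INTER_CUBIC))
np.set_printoptions(linewidth=250,suppress=True)
print('cols',np.arange(228,342,4))
for r in range(150,232,5): print(r,'x%.0f'%np.nanmedian(P[r,250:315,0]),np.nan_to_num(P[r,228:342:4,2]).astype(int))
print('y',P[190,228:342:4,1].round(0))
# heights of surroundings
print('maxz box behind',np.nanmax(P[10:155,180:330,2]), 'riser',np.nanmedian(P[180:215,190:225,2]))
# lid plane & grip
reg=P[158:225,250:315].reshape(-1,3); zz=reg[:,2]
h,e=np.histogram(zz[~np.isnan(zz)],bins=np.arange(120,320,5)); print(list(zip(e[:-1].astype(int),h)))
```

```text
cols [228 232 236 240 244 248 252 256 260 264 268 272 276 280 284 288 292 296 300 304 308 312 316 320 324 328 332 336 340]
150 x562 [ 229   10    8    9    7   10  101  100   96  101  104   90  101   -3   -3   -3   14   17   -3   -2    0    0   -1   -1    0 -712 -711 -710 -707]
155 x549 [  98   97   99   97   98   93   87  283  290   64   54   45   -3    1   -2    0    2   -1    0   -1   -4   -2    0    0   -3 -708 -707 -717 -714]
160 x505 [ 125  128  128  129  128  246  267  283  292  215  217  220  223  226  230  231  234  237  239  282  270  258  245  128  126  128  128  129 -711]
165 x505 [ 130  127  131  127  130  250  268  284  135  133  133  132  132  130  139  143  142  150  151  281  269  258  130  127  132  129  131  127 -708]
170 x487 [ 130  130  131  129  131  254  267  286  206  203  200  203  203  202  202  202  201  203  203  284  271  257  128  133  127  129  130  129 -712]
175 x475 [ 129  130  145  143  130  251  268  286  203  205  203  201  203  202  202  204  201  203  206  281  270  255  129  130  129  128  130  129 -709]
180 x464 [ 131  128  147  149  130  253  
[... 2429 characters left out ...]
4(1468)), (np.int64(205), np.int64(228)), (np.int64(210), np.int64(19)), (np.int64(215), np.int64(16)), (np.int64(220), np.int64(14)), (np.int64(225), np.int64(16)), (np.int64(230), np.int64(23)), (np.int64(235), np.int64(115)), (np.int64(240), np.int64(121)), (np.int64(245), np.int64(127)), (np.int64(250), np.int64(86)), (np.int64(255), np.int64(113)), (np.int64(260), np.int64(130)), (np.int64(265), np.int64(165)), (np.int64(270), np.int64(164)), (np.int64(275), np.int64(173)), (np.int64(280), np.int64(187)), (np.int64(285), np.int64(218)), (np.int64(290), np.int64(120)), (np.int64(295), np.int64(44)), (np.int64(300), np.int64(0)), (np.int64(305), np.int64(0)), (np.int64(310), np.int64(0))]
```

View pics/topc.png

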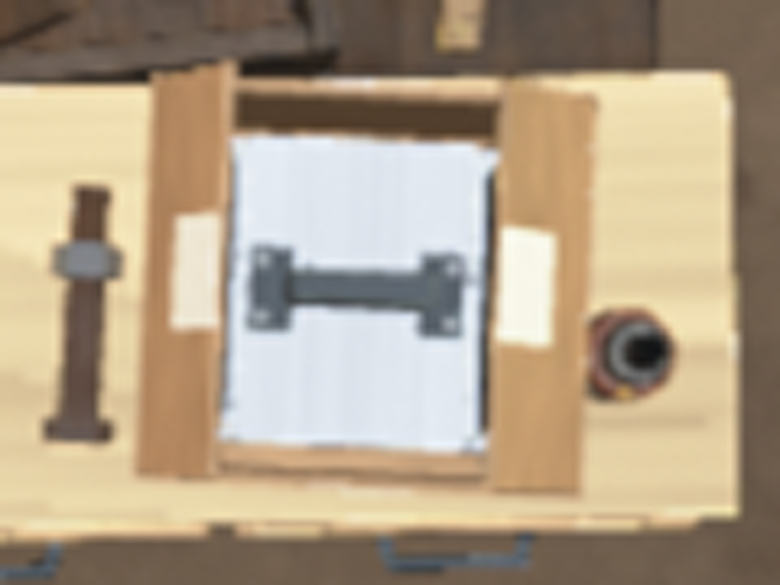

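The crop shows the white lid with its grip plate at about (355,290), which is about (280,190) in the full picture. The left flap is at x 140–230 and the right flap at 490–595. The carton is turned by a few hundredths of a radian.

Run:
```python
from h import *
np.set_printoptions(precision=3,suppress=True)
P=np.load('top0.npz')['P']; reg=P[150:230,245:325]
def rect(lo,hi,r=reg):
    m=(r[...,2]>lo)&(r[...,2]<hi); q=r[m]; return q
q=rect(197,208)
m=((reg[...,2]>197)&(reg[...,2]<208)).astype(np.uint8); n,l,s,_=cv2.connectedComponentsWithStats(m)
k=1+s[1:,4].argmax(); q=reg[l==k]; print('lid',cv2.minAreaRect(q[:,:2].astype(np.float32)),q.mean(0))
g=P[180:200,262:296].reshape(-1,3); g=g[(g[:,2]>230)&(g[:,2]<245)]
print('grip',cv2.minAreaRect(g[:,:2].astype(np.float32)),g.mean(0),np.median(g,0),len(g))
# flaps planes
for nm,c0,c1 in(('L',246,262),('R',298,318)):
    f=P[160:222,c0:c1].reshape(-1,3); f=f[(f[:,2]>246)&(f[:,2]<300)]
    for _ in range(5):
        c=f.mean(0); v=np.linalg.svd(f-c)[2]; d=(f-c)@v[2]; f=f[abs(d)<3]
    nn=v[2]*np.sign(v[2][2]); ax=np.cross(nn,[0,0,1]); ax/=np.linalg.norm(ax)
    print(nm,c,'n',nn,'tilt',np.arccos(nn[2]),'yaw',np.arctan2(-ax[1]*np.sign(ax[0])*-1,abs(ax[0])),'zmax',np.percentile(f[:,2],[1,99]))
    e=f[f[:,2]>np.percentile(f[:,2],95)]; print(' free edge pts',e[:,:].min(0),e.max(0)); e=f[f[:,2]<np.percentile(f[:,2],5)]; print(' low',e.mean(0),e.min(0),e.max(0))
b=P[192:210,314:330].reshape(-1,3); b=b[b[:,2]>150]; print('bottle',b.min(0),b.max(0))
b=P[170:216,228:245].reshape(-1,3); b=b[b[:,2]>138]; print('bolt',b.min(0),b.max(0))
```

```text
lid ((443.0133056640625, -196.66110229492188), (92.99579620361328, 107.98609161376953), 86.19121551513672) [ 442.597 -196.307  202.794]
grip ((442.84466552734375, -195.738037109375), (48.6324348449707, 11.289341926574707), 88.57705688476562) [ 442.676 -195.865  238.08 ] [ 442.152 -195.65   238.142] 127
L [ 442.164 -134.741  274.103] n [0.058 0.9   0.433] tilt 1.1229201316228807 yaw -0.06416751847592804 zmax [247.514 296.158]
 free edge pts [ 386.54  -149.179  295.295] [ 498.743 -140.59   296.733]
 low [ 440.958 -122.518  248.248] [ 382.096 -126.835  246.282] [ 505.733 -119.898  249.663]
R [ 437.203 -250.615  269.361] n [-0.051 -0.762  0.645] tilt 0.8696095625048068 yaw -0.06640295584675673 zmax [246.985 288.85 ]
 free edge pts [ 376.27  -238.344  287.433] [ 497.985 -228.898  290.452]
 low [ 437.475 -268.319  247.844] [ 374.623 -272.325  246.067] [ 502.516 -264.844  248.852]
bottle [ 396.216 -310.976  150.794] [ 436.037 -267.646  249.093]
bolt [ 392.731 -113.742  138.961] [487.949 -83.132 156.446]
```

The carton centre is at (442.7, -196) with yaw -0.066. The left flap is at about 1.12 rad and the right at about 0.87. First I'll rise, then move above the middle with the gripper shut and turned so the fingers close along the carton's x.

Call:
{"method": "step_arm", "body": {
  "rows": [
    [0, 0, 0, 0, 0, -0.04, 0],
    [0, 0, 0, 0, 0, -0.08, 0],
    [0, 0, 0, 0, 0, -0.12, 0],
    [0, 0, 0, 0, 0, -0.16, 0],
    [0, 0, -0.08, -0.025, 0.021, -0.195, 0],
    [0, 0, -0.16, -0.05, 0.042, -0.195, 0],
    [0, 0, -0.24, -0.075, 0.063, -0.195, 0],
    [0, 0, -0.32, -0.1, 0.084, -0.195, 0],
    [0, 0, -0.4, -0.125, 0.105, -0.195, 0],
    [0, 0, -0.48, -0.15, 0.126, -0.195, 0],
    [0, 0, -0.56, -0.175, 0.147, -0.195, 0],
    [0, 0, -0.64, -0.2, 0.168, -0.195, 0],
    [0, 0, -0.72, -0.225, 0.189, -0.195, 0],
    [0, 0, -0.8, -0.25, 0.21, -0.195, 0],
    [0, 0, -0.88, -0.275, 0.231, -0.195, 0],
    [0, 0, -0.96, -0.3, 0.252, -0.195, 0],
    [0, 0, -1.04, -0.325, 0.273, -0.195, 0],
    [0, 0, -1.12, -0.347, 0.292, -0.195, 0],
    [0, 0, -1.212, -0.367, 0.309, -0.195, 0],
    [0, 0, -1.212, -0.367, 0.309, -0.195, 0]
  ]
}}

```text
time: 1.77
eef_pos: [444.3, -193.5, 399.4]
tool_rot: [[-0.059, -0.998, -0.001], [-0.998, 0.059, 0.001], [-0.001, 0.001, -1.0]]
contact_force: [0.7, -0.0, -0.3]
opening: 0.0
grip_force: 0.0
```

Call:
{"method": "step_arm", "body": {
  "rows": [
    [0, 0, 0, 0, 0, 0.025, 0],
    [0, 0, 0, 0, 0, 0.05, 0],
    [0, 0, 0, 0, 0, 0.075, 0],
    [0, 0, 0, 0, 0, 0.1, 0],
    [0, 0, 0, 0, 0, 0.12, 0],
    [0, 0, 0, 0, 0, 0.132, 0],
    [0, 0, 0, -0.01, 0, 0.132, 0],
    [0, 0, 0, -0.02, 0, 0.132, 0],
    [0, 0, 0, -0.028, 0, 0.132, 0],
    [0, 0, 0, -0.035, 0, 0.132, 0],
    [0, 0, 0, -0.042, 0, 0.132, 0],
    [0, 0, 0, -0.049, 0, 0.132, 0],
    [0, 0, 0, -0.056, 0, 0.132, 0],
    [0, 0, 0, -0.063, 0, 0.132, 0],
    [0, 0, 0, -0.07, 0, 0.132, 0],
    [0, 0, 0, -0.076, 0, 0.132, 0],
    [0, 0, 0, -0.081, 0, 0.132, 0],
    [0, 0, 0, -0.085, 0, 0.132, 0],
    [0, 0, 0, -0.088, 0, 0.132, 0],
    [0, 0, 0, -0.088, 0, 0.132, 0]
  ]
}}

```text
time: 3.43
eef_pos: [449.1, -107.8, 269.8]
tool_rot: [[-0.065, -0.998, 0.003], [-0.998, 0.065, 0.0], [-0.001, -0.003, -1.0]]
contact_force: [-1.0, 5.0, 7.2]
opening: -0.1
grip_force: 3.5
```

```bash
cat > f.py <<'E'
from h import *
import sys
n=sys.argv[1]; im,dp=grab_frame('scene'); P=cloud('scene',dp); np.savez(n+'.npz',im=im,P=P)
cv2.imwrite(f'pics/{n}.png',cv2.resize(im[60:270,170:410],None,fx=2.6,fy=2.6,interpolation=cv2.INTER_CUBIC))
E
python3 f.py s1
```

```text
(no output)
```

View pics/s1.png

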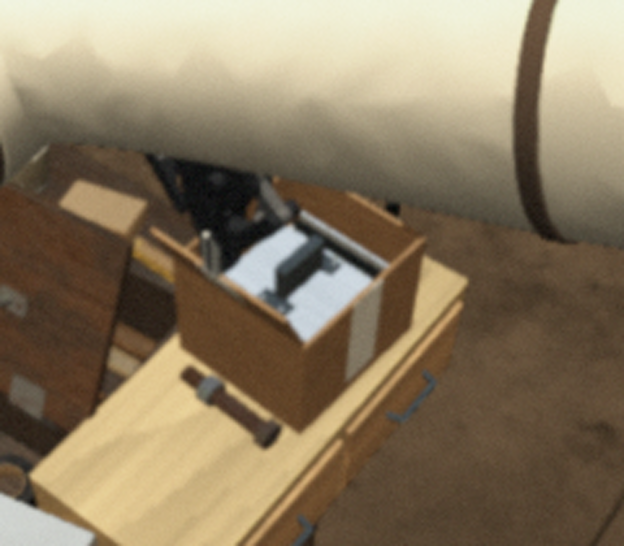

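The left flap shows nearly edge-on near (230,290), folded outward well past upright, and the bolt at (230,405) is untouched. Now the right flap.

Call:
{"method": "step_arm", "body": {
  "rows": [
    [0, 0, 0, 0.008, 0, 0, 0],
    [0, 0, 0, 0.025, 0, 0, 0],
    [0, 0, 0, 0.05, 0, 0, 0],
    [0, 0, 0, 0.075, 0, 0, 0],
    [0, 0, 0, 0.095, 0, 0, 0],
    [0, 0, 0, 0.107, 0, 0, 0],
    [0, 0, 0, 0.115, 0, 0, 0],
    [0, 0, 0, 0.122, 0, 0, 0],
    [0, 0, 0, 0.129, 0, 0, 0],
    [0, 0, 0, 0.136, 0, 0, 0],
    [0, 0, 0, 0.143, 0, 0, 0],
    [0, 0, 0, 0.15, 0, 0, 0],
    [0, 0, 0, 0.157, 0, 0, 0],
    [0, 0, 0, 0.163, 0, 0, 0],
    [0, 0, 0, 0.169, 0, 0, 0],
    [0, 0, 0, 0.174, 0, 0, 0],
    [0, 0, 0, 0.178, 0, 0, 0],
    [0, 0, 0, 0.178, 0, 0, 0]
  ]
}}

```text
time: 4.98
eef_pos: [436.6, -287.1, 268.3]
tool_rot: [[-0.067, -0.998, -0.0], [-0.998, 0.067, -0.0], [0.0, 0.0, -1.0]]
contact_force: [0.9, 0.2, 0.7]
opening: 0.0
grip_force: 0.0
```

Call:
{"method": "step_arm", "body": {
  "rows": [
    [0, 0, 0, -0.01, 0, 0, 0],
    [0, 0, 0, -0.03, 0, -0.01, 0],
    [0, 0, 0, -0.055, 0, -0.03, 20],
    [0, 0, 0, -0.08, 0, -0.06, 50],
    [0, 0, 0, -0.091, 0, -0.1, 50],
    [0, 0, 0, -0.091, 0, -0.13, 50],
    [0, 0, 0, -0.091, 0, -0.15, 50],
    [0, 0, 0, -0.091, 0, -0.15, 50],
    [0, 0, 0, -0.091, 0, -0.15, 50],
    [0, 0, 0, -0.091, 0, -0.15, 50]
  ]
}}

```text
time: 5.82
eef_pos: [442.3, -194.9, 417.4]
tool_rot: [[-0.065, -0.998, -0.001], [-0.998, 0.065, 0.001], [-0.001, 0.002, -1.0]]
contact_force: [0.2, -0.2, 0.1]
opening: 42.6
grip_force: 0.0
```

```bash
python3 f.py s2
python3 - <<'E'
from h import *
o=get_obs(); print(o['eef_pos'],o['opening'],o['contact_force'])
im,dp=grab_frame('wrist'); cv2.imwrite('pics/w1.png',im); P=cloud('wrist',dp); np.savez('w1.npz',P=P)
c=np.array([442.7,-196]); s=-.066; q=P.reshape(-1,3)
t,_=0,0
for nm,PP in(('w',P),('s',np.load('s2.npz')['P'])):
    q=PP.reshape(-1,3); q=q[~np.isnan(q[:,0])]; d=q[:,:2]-c; X=d@[np.cos(s),np.sin(s)]; Y=d@[-np.sin(s),np.cos(s)]
    for sg in(1,-1):
        m=(abs(X)<66)&(sg*Y>76)&(sg*Y<135)&(q[:,2]>235)&(q[:,2]<305); print(nm,sg,m.sum(),np.degrees(0))
        if m.sum()>20:
            a=np.c_[sg*Y[m]-73,q[m][:,2]-245]; print(np.percentile(np.arctan2(a[:,1],-a[:,0]),[10,50,90]),np.hypot(*a.T).max())
    m=(abs(X)<12)&(abs(Y)<30)&(q[:,2]>230)&(q[:,2]<245); g=q[m]
    if len(g)>20: print(nm,'grip',cv2.minAreaRect(g[:,:2].astype(np.float32)),g[:,2].mean(),len(g))
E
```

```text
[ 442.15329207 -195.04641554  417.05136172] 42.40583880543331 [-0.0355882   0.5291653  -0.96094967]
w 1 0 0.0
w -1 0 0.0
w grip ((442.3135070800781, -197.03033447265625), (48.99433517456055, 11.760276794433594), 86.39832305908203) 237.49171942517248 372
s 1 13 0.0
s -1 0 0.0
s grip ((441.99627685546875, -198.4707489013672), (42.4567756652832, 13.16967487335205), 82.58442687988281) 237.72865548066756 111
```

View pics/s2.png

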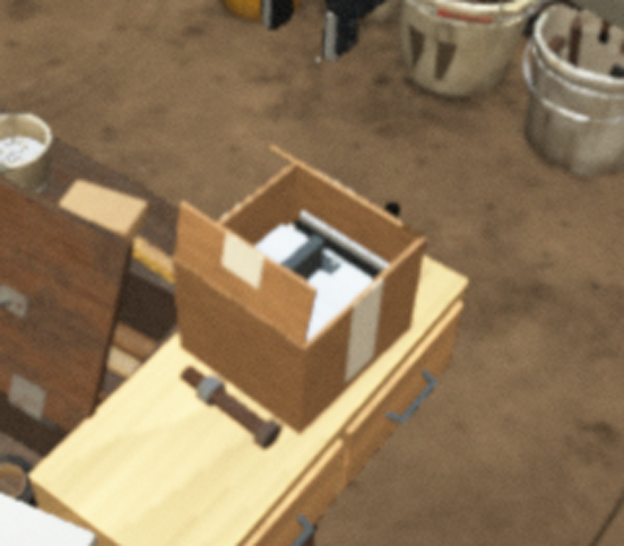

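View pics/w1.png

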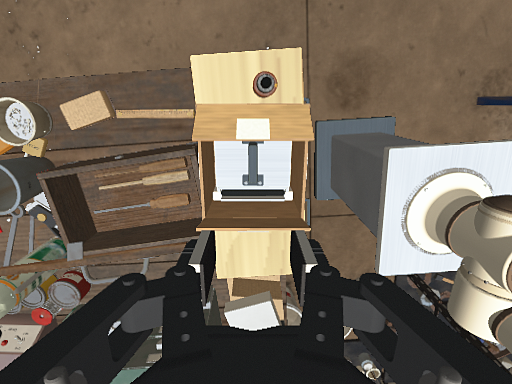

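The bolt is untouched, but neither flap stayed out. The left one looks near upright, and the right one still shows its taped outer face in the wrist view at (253,125). I'll measure the angles.

Run:
```python
from h import *
np.set_printoptions(precision=2,suppress=True)
c=np.array([442.7,-196]); s=-.066
for nm in('w1','s2'):
    q=np.load(nm+'.npz')['P'].reshape(-1,3); q=q[~np.isnan(q[:,0])]; d=q[:,:2]-c; X=d@[np.cos(s),np.sin(s)]; Y=d@[-np.sin(s),np.cos(s)]
    for sg in(1,-1):
        m=(abs(X)<60)&(sg*Y>15)&(sg*Y<140)&(q[:,2]>250)&(q[:,2]<302); a=np.c_[sg*Y[m]-73,q[m][:,2]-245]
        if m.sum()>5: print(nm,sg,m.sum(),'Y',np.percentile(sg*Y[m],[5,50,95]),'Z',np.percentile(q[m][:,2],[5,50,95]),'ang',np.percentile(np.arctan2(a[:,1],-a[:,0]),[10,50,90]),np.ptp(X[m]))
```

```text
w1 1 1197 Y [60.28 63.01 68.43] Z [254.84 286.08 298.75] ang [1.22 1.31 1.37] 119.85730076093313
w1 -1 3627 Y [38.65 53.21 68.83] Z [252.45 271.68 286.77] ang [0.9  0.93 1.04] 119.95188694364315
s2 1 1094 Y [63.25 68.63 73.47] Z [253.12 277.28 299.32] ang [1.39 1.44 1.55] 119.98651652027728
s2 -1 112 Y [35.5  37.34 39.59] Z [285.11 286.86 288.57] ang [0.84 0.87 0.9 ] 118.60404552281241
```

```bash
python3 f.py s3
python3 - <<'E'
from h import *
np.set_printoptions(precision=2,suppress=True)
c=np.array([442.7,-196]); s=-.066
im,dp=grab_frame('wrist'); np.savez('w2.npz',P=cloud('wrist',dp)); print(get_obs()['time'])
for nm in('s1','s3','w2'):
    q=np.load(nm+'.npz')['P'].reshape(-1,3); q=q[~np.isnan(q[:,0])]; d=q[:,:2]-c; X=d@[np.cos(s),np.sin(s)]; Y=d@[-np.sin(s),np.cos(s)]
    for sg in(1,-1):
        m=(abs(X)<64)&(abs(X)>(25 if nm=='s1' else 0))&(sg*Y>15)&(sg*Y<140)&(q[:,2]>250)&(q[:,2]<302); a=np.c_[sg*Y[m]-73,q[m][:,2]-245]
        if m.sum()>5: print(nm,sg,m.sum(),'Y',np.percentile(sg*Y[m],[5,50,95]),'Z',np.percentile(q[m][:,2],[5,50,95]),'ang',np.percentile(np.arctan2(a[:,1],-a[:,0]),[10,50,90]))
E
```

```text
6.0167
s1 1 199 Y [78.48 92.8  96.84] Z [254.16 287.   296.99] ang [1.97 2.02 2.08]
s1 -1 36 Y [35.51 37.21 39.84] Z [285.03 286.79 289.09] ang [0.84 0.87 0.9 ]
s3 1 1166 Y [63.23 68.69 73.46] Z [252.7  277.47 299.34] ang [1.39 1.44 1.55]
s3 -1 119 Y [35.43 37.64 39.69] Z [284.53 286.95 288.59] ang [0.84 0.87 0.9 ]
w2 1 1270 Y [60.42 63.1  68.68] Z [253.8  285.04 298.97] ang [1.21 1.32 1.36]
w2 -1 3845 Y [38.94 53.46 69.12] Z [252.33 271.65 287.05] ang [0.9  0.93 1.05]
```

Run:
```python
from h import *
np.set_printoptions(precision=1,suppress=True)
o=get_obs(); print(o['eef_pos'],o['opening'],o['qpos'])
z=np.load('s3.npz'); P=z['P']; im=z['im']
q=P[0:100,230:330]; m=(abs(q[...,0]-442)<70)&(abs(q[...,1]+195)<50)&(q[...,2]>320)
v=q[m]; print(len(v),v.min(0)); i=np.argsort(v[:,2])[:12]; print(v[i])
c=cv2.resize(im[0:120,210:360],None,fx=5,fy=5,interpolation=cv2.INTER_CUBIC)
K,d,R,t=cam('scene')
for h in (0,18.7):
    p=cv2.projectPoints(np.array([[*(o['eef_pos']+np.array([0,0,h]))]],float),cv2.Rodrigues(R)[0],t,K,d)[0].ravel(); print(p)
    cv2.circle(c,tuple(int(a) for a in ((p-[210,0])*5)),5,(0,0,255),-1)
cv2.imwrite('pics/f.png',c)
```

```text
[ 442.3 -195.5  417.3] 42.778178217912085 [-0.1  0.1  0.1 -0.  -1.6  0. ]
3571 [ 375.  -212.2  444.3]
[[ 415.8 -192.5  444.3]
 [ 463.6 -195.   445.7]
 [ 415.9 -189.7  446. ]
 [ 464.  -189.8  446.5]
 [ 463.4 -197.5  446.5]
 [ 415.2 -185.7  446.7]
 [ 463.2 -200.1  447.1]
 [ 463.8 -192.3  447.2]
 [ 467.4 -185.9  447.2]
 [ 463.9 -206.7  447.2]
 [ 464.5 -198.9  447.2]
 [ 464.5 -187.6  447.5]]
[287.7  87.8]
[288.   79.1]
```

View pics/f.png

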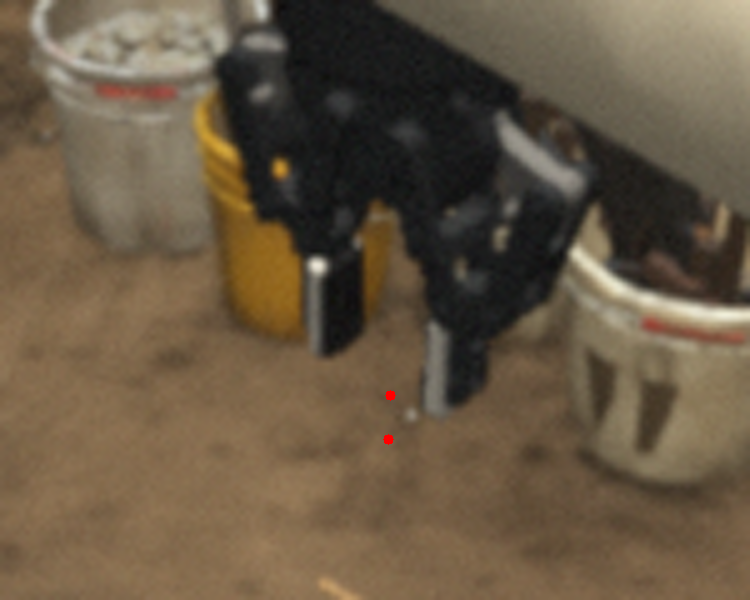

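In the crop the fingertips at (330,350) and (440,410) lie at z≈445, while the projected TCP (lower red dot) is well below at 417. Half open accounts for only some 7 mm of that, so the real tips sit about 20 mm behind the reported TCP. My pushes therefore only skimmed the left flap and missed the right one. I'll redo them about 22 mm lower.

Call:
{"method": "step_arm", "body": {
  "rows": [
    [0, 0, 0, 0, 0, 0.02, 0],
    [0, 0, 0, 0, 0, 0.045, 0],
    [0, 0, 0, 0, 0, 0.07, 0],
    [0, 0, 0, 0, 0, 0.1, 0],
    [0, 0, 0, 0, 0, 0.13, 0],
    [0, 0, 0, 0, 0, 0.155, 0],
    [0, 0, 0, 0, 0, 0.17, 0],
    [0, 0, 0, -0.02, 0, 0.17, 0],
    [0, 0, 0, -0.035, 0, 0.17, 0],
    [0, 0, 0, -0.045, 0, 0.17, 0],
    [0, 0, 0, -0.052, 0, 0.17, 0],
    [0, 0, 0, -0.059, 0, 0.17, 0],
    [0, 0, 0, -0.066, 0, 0.17, 0],
    [0, 0, 0, -0.073, 0, 0.17, 0],
    [0, 0, 0, -0.08, 0, 0.17, 0],
    [0, 0, 0, -0.085, 0, 0.17, 0],
    [0, 0, 0, -0.09, 0, 0.17, 0],
    [0, 0, 0, -0.09, 0, 0.17, 0]
  ]
}}

```text
time: 7.52
eef_pos: [448.8, -104.9, 248.5]
tool_rot: [[-0.065, -0.998, 0.0], [-0.998, 0.065, 0.001], [-0.001, -0.0, -1.0]]
contact_force: [-1.1, 0.4, 0.0]
opening: 0.1
grip_force: 0.0
```

```bash
python3 f.py s4
cat > fl.py <<'E'
from h import *
import sys
np.set_printoptions(precision=2,suppress=True)
c=np.array([442.7,-196]); s=-.066
for nm in sys.argv[1:]:
    q=np.load(nm+'.npz')['P'].reshape(-1,3); q=q[~np.isnan(q[:,0])]; d=q[:,:2]-c; X=d@[np.cos(s),np.sin(s)]; Y=d@[-np.sin(s),np.cos(s)]
    for sg in(1,-1):
        m=(abs(X)<64)&(abs(X)>30)&(sg*Y>25)&(sg*Y<140)&(q[:,2]>250)&(q[:,2]<302); a=np.c_[sg*Y[m]-73,q[m][:,2]-245]
        if m.sum()>5: print(nm,sg,m.sum(),'Y',np.percentile(sg*Y[m],[5,50,95]),'Z',np.percentile(q[m][:,2],[5,50,95]),'ang',np.percentile(np.arctan2(a[:,1],-a[:,0]),[10,50,90]))
E
python3 fl.py s4
```

```text
s4 1 263 Y [ 76.93  98.8  112.73] Z [253.   274.09 285.68] ang [2.14 2.29 2.36]
```

Left flap is now at about 2.3. Right flap next, at the same height.

Call:
{"method": "step_arm", "body": {
  "rows": [
    [0, 0, 0, 0.01, 0, 0, 0],
    [0, 0, 0, 0.03, 0, 0, 0],
    [0, 0, 0, 0.055, 0, 0, 0],
    [0, 0, 0, 0.08, 0, 0, 0],
    [0, 0, 0, 0.1, 0, 0, 0],
    [0, 0, 0, 0.111, 0, 0, 0],
    [0, 0, 0, 0.119, 0, 0, 0],
    [0, 0, 0, 0.126, 0, 0, 0],
    [0, 0, 0, 0.133, 0, 0, 0],
    [0, 0, 0, 0.14, 0, 0, 0],
    [0, 0, 0, 0.147, 0, 0, 0],
    [0, 0, 0, 0.154, 0, 0, 0],
    [0, 0, 0, 0.161, 0, 0, 0],
    [0, 0, 0, 0.168, 0, 0, 0],
    [0, 0, 0, 0.174, 0, 0, 0],
    [0, 0, 0, 0.179, 0, 0, 0],
    [0, 0, 0, 0.183, 0, 0, 0],
    [0, 0, 0, 0.183, 0, 0, 0]
  ]
}}

```text
time: 9.07
eef_pos: [436.5, -289.3, 248.4]
tool_rot: [[-0.067, -0.998, -0.0], [-0.998, 0.067, -0.0], [0.0, 0.0, -1.0]]
contact_force: [-0.0, -0.8, 0.5]
opening: 0.2
grip_force: 0.0
```

Call:
{"method": "step_arm", "body": {
  "rows": [
    [0, 0, 0, -0.015, 0, 0, 0],
    [0, 0, 0, -0.04, 0, 0, 0],
    [0, 0, 0, -0.065, 0, -0.02, 0],
    [0, 0, 0, -0.085, 0, -0.05, 30],
    [0, 0, 0, -0.091, 0, -0.09, 50],
    [0, 0, 0, -0.091, 0, -0.12, 50],
    [0, 0, 0, -0.091, 0, -0.13, 50],
    [0, 0, 0, -0.091, 0, -0.13, 50],
    [0, 0, 0, -0.091, 0, -0.13, 50]
  ]
}}

```text
time: 9.82
eef_pos: [442.4, -197.4, 378.0]
tool_rot: [[-0.066, -0.998, 0.0], [-0.998, 0.066, 0.001], [-0.001, -0.0, -1.0]]
contact_force: [-1.0, 0.4, -1.8]
opening: 43.0
grip_force: 0.0
```

```bash
python3 f.py s5
python3 - <<'E'
from h import *
o=get_obs(); print(o['time'],o['eef_pos'],o['opening'],np.round(o['tool_rot'],3).tolist())
im,dp=grab_frame('wrist'); P=cloud('wrist',dp); np.savez('w5.npz',P=P)
s5=np.load('s5.npz')
a=cv2.resize(s5['im'][0:240,170:410],(480,480)); b=cv2.resize(im[20:260,150:330],(360,480)); cv2.imwrite('pics/c5.png',np.hstack([a[:,:430],b]))
# fingers from scene
p=s5['P']; v=p[(abs(p[...,0]-442)<60)&(abs(p[...,1]+196)<20)&(p[...,2]>340)&(p[...,2]<430)]
print('tip z',np.percentile(v[:,2],[0,1,5]),len(v))
q=P.reshape(-1,3); d=q[:,:2]-[442.7,-196]; g=q[(abs(d[:,0])<12)&(abs(d[:,1])<30)&(q[:,2]>230)&(q[:,2]<245)]
print('grip',cv2.minAreaRect(g[:,:2].astype(np.float32)),g.mean(0))
E
python3 fl.py s5 w5
```

```text
9.8667 [ 441.94592049 -197.39861307  376.87229944] 42.79393227380917 [[-0.066, -0.998, -0.002], [-0.998, 0.066, 0.001], [-0.001, 0.002, -1.0]]
tip z [406.30824669 406.96726114 409.17542549] 221
grip ((442.0066833496094, -196.9862823486328), (48.91792297363281, 10.556574821472168), 85.98521423339844) [ 442.02745064 -197.93719061  237.43174598]
s5 1 271 Y [ 76.97  98.33 112.89] Z [253.14 273.81 285.51] ang [2.12 2.29 2.35]
s5 -1 705 Y [ 76.96  93.56 110.5 ] Z [251.94 267.27 282.33] ang [2.17 2.32 2.39]
w5 1 1007 Y [ 78.02  94.72 109.54] Z [251.99 268.52 282.67] ang [2.23 2.32 2.35]
w5 -1 3220 Y [ 78.75  97.44 112.23] Z [252.21 269.42 281.91] ang [2.27 2.35 2.38]
```

View pics/c5.png

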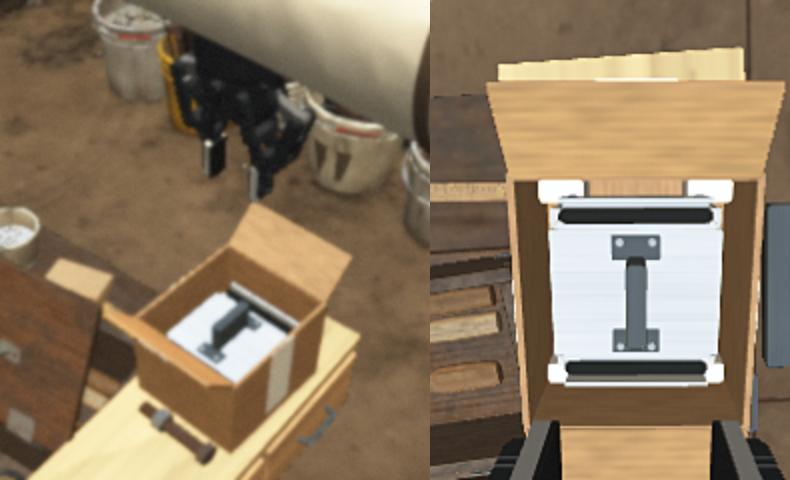

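Both flaps stand at about 2.3 rad. The view shows the lid exposed, the grip plate vertical in the wrist crop at (636,290), and the bolt undisturbed. Now I'll go down onto the plate and pinch it. The real tips should end near z≈209.

Call:
{"method": "step_arm", "body": {
  "rows": [
    [0, 0, 0, 0, 0, 0.025, 50],
    [0, 0, 0, 0, 0, 0.05, 50],
    [0, 0, 0, 0, 0, 0.075, 50],
    [0, 0, 0, 0, 0, 0.1, 50],
    [0, 0, 0, 0, 0, 0.12, 50],
    [0, 0, 0, 0, 0, 0.14, 50],
    [0, 0, 0, 0, 0, 0.155, 50],
    [0, 0, 0, 0, 0, 0.165, 50],
    [0, 0, 0, 0, 0, 0.173, 50],
    [0, 0, 0, 0, 0, 0.18, 50],
    [0, 0, 0, 0, 0, 0.185, 50],
    [0, 0, 0, 0, 0, 0.188, 50],
    [0, 0, 0, 0, 0, 0.188, 50]
  ]
}}

```text
time: 11.0
eef_pos: [442.4, -197.6, 190.1]
tool_rot: [[-0.066, -0.998, -0.0], [-0.998, 0.066, 0.0], [-0.0, 0.0, -1.0]]
contact_force: [0.6, 0.0, -0.0]
opening: 42.7
grip_force: 0.0
```

Call:
{"method": "step_arm", "body": {
  "rows": [
    [0, 0, 0, 0, 0, 0, 35],
    [0, 0, 0, 0, 0, 0, 20],
    [0, 0, 0, 0, 0, 0, 12],
    [0, 0, 0, 0, 0, 0, 5],
    [0, 0, 0, 0, 0, 0, 0],
    [0, 0, 0, 0, 0, 0, 0],
    [0, 0, 0, 0, 0, 0, 0],
    [0, 0, 0, 0, 0, 0, 0]
  ],
  "force": 80
}}

```text
time: 11.67
eef_pos: [442.8, -197.7, 191.2]
tool_rot: [[-0.066, -0.998, 0.001], [-0.998, 0.066, -0.0], [0.0, -0.001, -1.0]]
contact_force: [-1.9, 1.2, 6.5]
opening: 10.5
grip_force: 78.8
```

```bash
python3 f.py s6; python3 fl.py s6
```

```text
s6 1 264 Y [ 77.17  98.68 112.61] Z [252.99 274.19 285.74] ang [2.14 2.29 2.35]
s6 -1 308 Y [ 76.53  91.16 105.7 ] Z [252.1  264.37 277.31] ang [2.14 2.32 2.39]
```

View pics/s6.png

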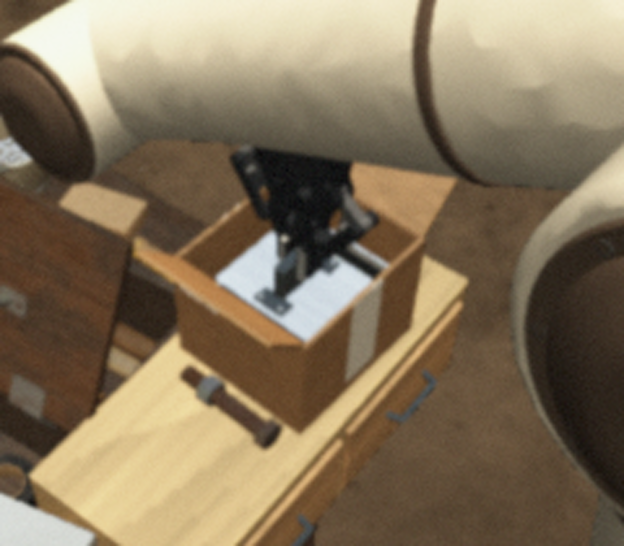

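The plate is pinched near (290,265), flaps and bolt unchanged. Now a slow straight pull.

Call:
{"method": "step_arm", "body": {
  "rows": [
    [0, 0, 0, 0, 0, -0.001, 0],
    [0, 0, 0, 0, 0, -0.002, 0],
    [0, 0, 0, 0, 0, -0.003, 0],
    [0, 0, 0, 0, 0, -0.004, 0]
  ],
  "force": 100
}}

```text
time: 12.05
eef_pos: [441.6, -197.2, 192.0]
tool_rot: [[-0.067, -0.998, -0.003], [-0.998, 0.067, 0.002], [-0.001, 0.003, -1.0]]
contact_force: [2.2, -2.1, -14.4]
opening: 9.8
grip_force: 97.4
```

Call:
{"method": "step_arm", "body": {
  "rows": [
    [0, 0, 0, 0, 0, -0.001, 0],
    [0, 0, 0, 0, 0, -0.002, 0],
    [0, 0, 0, 0, 0, -0.003, 0],
    [0, 0, 0, 0, 0, -0.004, 0],
    [0, 0, 0, 0, 0, -0.005, 0],
    [0, 0, 0, 0, 0, -0.006, 0]
  ]
}}

```text
time: 12.55
eef_pos: [443.1, -198.1, 202.5]
tool_rot: [[-0.065, -0.998, 0.002], [-0.998, 0.065, -0.002], [0.001, -0.002, -1.0]]
contact_force: [-1.9, 0.7, 3.1]
opening: 10.0
grip_force: 99.8
```

Call:
{"method": "step_arm", "body": {
  "rows": [
    [0, 0, 0, 0, 0, -0.001, 0],
    [0, 0, 0, 0, 0, -0.003, 0],
    [0, 0, 0, 0, 0, -0.005, 0],
    [0, 0, 0, 0, 0, -0.007, 0],
    [0, 0, 0, 0, 0, -0.009, 0],
    [0, 0, 0, 0, 0, -0.01, 0],
    [0, 0, 0, 0, 0, -0.01, 0],
    [0, 0, 0, 0, 0, -0.01, 0],
    [0, 0, 0, 0, 0, -0.01, 0],
    [0, 0, 0, 0, 0, -0.01, 0]
  ]
}}

```text
time: 13.38
eef_pos: [442.5, -197.6, 210.3]
tool_rot: [[-0.066, -0.998, -0.0], [-0.998, 0.066, 0.0], [-0.0, 0.0, -1.0]]
contact_force: [0.2, -0.6, -2.6]
opening: 9.6
grip_force: 99.2
```

```bash
python3 f.py s7
cat > lid.py <<'E'
from h import *
import sys
np.set_printoptions(precision=3,suppress=True)
for nm in sys.argv[1:]:
    z=np.load(nm+'.npz'); q=z['P'].reshape(-1,3); hsv=cv2.cvtColor(z['im'],cv2.COLOR_BGR2HSV).reshape(-1,3)
    k=(abs(q[:,0]-442.7)<50)&(abs(q[:,1]+196)<42)&(q[:,2]>190)&(q[:,2]<240)&(hsv[:,2]>150)&(hsv[:,1]<60); f=q[k]
    c0=np.median(f[:,2]); f=f[abs(f[:,2]-c0)<8]
    for _ in range(6):
        c=f.mean(0); v=np.linalg.svd(f-c,full_matrices=False)[2][2]; f=f[abs((f-c)@v)<3]
    v*=np.sign(v[2]); print(nm,len(f),'normal',v,'z at centre',c[2]-(v[:2]@(np.array([442.7,-196])-c[:2]))/v[2])
E
python3 lid.py scene0 s5 s6 s7; python3 fl.py s7; python3 -c "
from bench import *;o=get_obs();print(o['time'],o['eef_pos'],o['contact_force'],o['opening'],o['grip_force'])"
```

```text
scene0 370 normal [ 0.002 -0.015  1.   ] z at centre 203.88887382631464
s5 924 normal [ 0.003 -0.008  1.   ] z at centre 203.7979867389161
s6 799 normal [-0.002 -0.002  1.   ] z at centre 203.86277701094656
s7 910 normal [ 0.001 -0.015  1.   ] z at centre 222.45910519937934
s7 1 269 Y [ 76.8   97.53 112.5 ] Z [252.9  272.91 285.41] ang [2.1  2.29 2.35]
s7 -1 377 Y [ 76.53  93.7  110.54] Z [251.55 267.28 282.2 ] ang [2.14 2.32 2.39]
13.4333 [ 442.45775967 -197.57021673  210.23994744] [ 0.41857844 -0.17960113 -2.61299736] 9.86190669771958 99.19163346290588
```

View pics/s7.png

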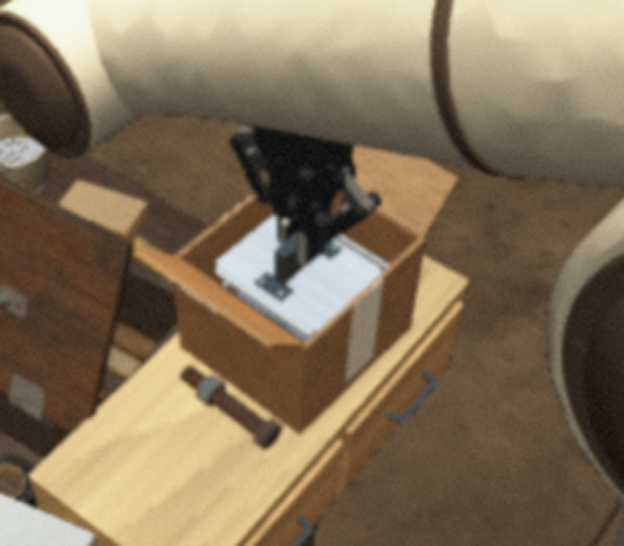

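The lid, at (300,275), is held level (tilt about 0.01 rad) and raised 18.6 mm. The tool carries only its weight (about 2.6 N), and the flaps and bolt are unchanged. I'll raise it 1.5 mm more, settle, check and hand in.

Call:
{"method": "step_arm", "body": {
  "rows": [
    [0, 0, 0, 0, 0, -0.0005, 0],
    [0, 0, 0, 0, 0, -0.001, 0],
    [0, 0, 0, 0, 0, -0.0015, 0],
    [0, 0, 0, 0, 0, -0.0015, 0],
    [0, 0, 0, 0, 0, -0.0015, 0],
    [0, 0, 0, 0, 0, -0.0015, 0],
    [0, 0, 0, 0, 0, -0.0015, 0],
    [0, 0, 0, 0, 0, -0.0015, 0]
  ]
}}

```text
time: 14.1
eef_pos: [442.5, -197.6, 211.9]
tool_rot: [[-0.066, -0.998, -0.0], [-0.998, 0.066, 0.0], [-0.0, 0.0, -1.0]]
contact_force: [-0.1, -0.5, -1.9]
opening: 9.7
grip_force: 99.2
```

```bash
python3 f.py s8; python3 lid.py s8; python3 fl.py s8; python3 -c "
from bench import *;o=get_obs();print(o['time'],o['eef_pos'],o['contact_force'],o['grip_force']);print(job_done())"
```

```text
s8 927 normal [ 0.001 -0.016  1.   ] z at centre 224.14774964940727
s8 1 279 Y [ 75.64  98.11 112.66] Z [251.5  273.78 285.35] ang [2.1  2.29 2.35]
s8 -1 380 Y [ 76.24  93.75 110.79] Z [252.03 266.5  282.39] ang [2.12 2.33 2.4 ]
14.15 [ 442.54917996 -197.58930015  211.91018486] [ 0.06636686  0.35533075 -2.15160432] 99.19187664985657
the job is handed in; nothing more can be done
None
```

Handed in at 14.2 s: both flaps stand at about 2.3 rad and the lid is held level about 20 mm above its seat; the bolt looks unmoved in the pictures, while the bottle, hidden behind the right flap, was not checked at the end.

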